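# Red parts frame from drying pegs to fan dryer

## Task

Lift the red parts frame up and off the pegs of its stand and set it gently down, tab upwards, in the slot of the fan dryer's blue rack, then let go of it. Then slide the rack smoothly with the frame standing in it all the way home to the fan. Leave the grey frame hanging and the paint jars on the table standing where they are.

Things in the scene. Friction and masses are not known exactly. Their poses are not given: they have to be found in the camera images.
- red_frame_center (a point): Centre of the RED parts frame to be moved: a stiff upright rectangle of bars with small model parts in it, 130 mm wide (its y), 100 mm high (its z, up as it hangs), 8 mm thick (its x), about 60 g; its lower edge is 50 mm below this point. It hangs by its 8 mm top bar on two pegs; the windows 26 to 57 mm left and right of the middle are open for 60 mm below that bar
- red_frame_tab (a point): Middle of the red frame's grip tab, 65 mm above the frame's centre. The tab stands up from the middle of the top bar, 34 mm wide (y), 30 mm tall and 8 mm thick (x). Axes as the frame's
- grey_frame_center (a point): Centre of a GREY parts frame of the same shape and size, hanging on the other stand, where it stays
- red_stand: Fixed stand that the red frame hangs on: wooden foot, steel post 75 mm behind the frame, and a crossbar from which two pegs 8 mm thick come forward, 42 mm left and right of the middle, their upper side 154 mm above the table. Origin on the table, under the middle of the place where the frame hangs; x from the frame to the post (the pegs' free ends point to -x), y along the frame's width, z up
- red_stand_tips (a point): Point midway between the tops of the two upturned peg ends of the red frame's stand: 25 mm in front of the stand's origin, 166 mm above the table, 12 mm above the pegs; no part of the stand is higher. To come off, the frame must rise 13 to 50 mm and then go forward (the stand's -x) 45 mm or more
- grey_stand: The other stand, same shape, with the grey frame on it
- slot (a point): Middle of the floor of the slot in the dryer's blue sliding rack, 24 mm above the table; moves with the rack. z up, y along the slot and along the rack's travel to the fan, x across. Between two pale wooden cheeks the slot is 13 mm wide, 34 mm deep and 160 mm long, closed at its ends; flared lips widen its mouth to about 40 mm, 50 mm above its floor. The rack is 120 mm (x) by 176 mm (y)
- push_wall (a point): Middle of the top edge, on the outer face, of the blue push wall at the rack's -y end (the end away from the fan), 105 mm above the table, 88 mm from the slot's middle; moves with the rack. The wall is 120 mm wide (x) and 6 mm thick. Axes as the slot's: pushing along +y slides the rack to the fan
- rack (a joint): How far the rack has slid along its rails towards the fan, in m: 0 is fully out, 0.160 is fully home at its end stop by the white fan box (150 x 100 x 170 mm high). About 1.5 N of friction and some damping; it stays where it is left
- jar_yellow: Yellow paint jar with white cap, 40 mm across, 50 mm high, loose bystander; origin under its middle
- jar_green: Green paint jar with white cap, 40 mm across, 50 mm high, loose bystander; origin under its middle
- jar_blue: Blue paint jar with white cap, 40 mm across, 50 mm high, loose bystander; origin under its middle
Mind the look-alikes: they are no part of the job. What is shaped like the part that bears red_frame_center but purple is not meant.

How it is judged:
On the way, in this order (a step that is already met when the one before it is completed fails the run):
1. The red frame is lifted clear of its stand's pegs (contact force between red_frame and red_stand below 0.05 N and horizontal distance between red_frame_center and red_stand above 0.045 m and height (world z) of red_frame_center above 0.085 m), for 0.1 s.
2. The red frame stands in the slot, tab up, and is let go (x of red_frame_center in the frame of slot between -0.013 and 0.013 m and y of red_frame_center in the frame of slot between -0.02 and 0.02 m and z of red_frame_center in the frame of slot between 0.042 and 0.056 m and angle between red_frame_center's own z axis and vertical below 0.2 rad and angle between the y axis of red_frame_center and the y axis of slot, either way round below 0.12 rad and contact force between the fingers and red_frame below 0.05 N), for 0.3 s.
3. The rack is fully home with the red frame standing in it (value of joint rack above 0.154 m and x of red_frame_center in the frame of slot between -0.013 and 0.013 m and y of red_frame_center in the frame of slot between -0.02 and 0.02 m and z of red_frame_center in the frame of slot between 0.042 and 0.056 m and angle between red_frame_center's own z axis and vertical below 0.2 rad and angle between the y axis of red_frame_center and the y axis of slot, either way round below 0.12 rad), for 0.2 s.
At the end, for the whole second after the job is handed in: The red frame stands in the slot, on its floor (within 8 mm), within 20 mm of the slot's middle along it, tab up, leaning less than 0.2 rad, released and at rest; the rack is within 6 mm of its end stop; the grey frame still hangs where it was (within 30 mm) (all of step 3 and contact force between the fingers and red_frame below 0.05 N and distance of grey_frame_center from where it was at the start of the episode below 0.03 m and linear speed of red_frame below 0.02 m/s and velocity of joint rack below 0.01 m/s); the robot touches nothing.
It fails at once if The grey frame is disturbed (moved more than 30 mm) (not (distance of grey_frame_center from where it was at the start of the episode below 0.03 m)).
It fails at once if One of the three loose paint jars is moved more than 30 mm (distance of any of jar_yellow, jar_green, jar_blue from where it was at the start of the episode above 0.03 m).
It fails at once if The red frame is dropped into the rack (falls faster than 0.5 m/s there) (horizontal distance between red_frame_center and slot below 0.05 m and z of red_frame_center in the frame of slot below 0.1 m and linear speed of red_frame above 0.5 m/s and contact force between the fingers and red_frame below 0.05 N).
It fails at once if The rack is slammed (slides faster than 0.4 m/s) (velocity of joint rack above 0.4 m/s).
It fails at once if The red frame is laid or thrown over (tilted more than 0.8 rad) (angle between red_frame_center's own z axis and vertical above 0.8 rad).
It also fails if it takes over 58 s, if anything falls off the work surface, if the arm or the gripper's body presses on something with over 40 N, if the wrist force passes 120 N, or if a joint passes its speed limit or range.

## Robot

A 7-joint arm with a two-finger parallel gripper is mounted at the origin on the work surface. World frame = base frame: x ahead of the robot, y to its left, z up, the work surface at z = 0. Lengths are in m, angles in rad, forces in N, time in s.
With the tool pointing down it reaches from about 0.35 to 0.9 m from the base axis. Payload 19.9 kg.
Tool frame: the origin (TCP) lies between the finger pads; the fingertips stand 19 mm ahead of it and the grasp point (between the pads) is the TCP; z points along the fingers, y is the direction in which the jaws open and shut (so a half turn about z gives the same grasp; the last joint's range is limited). The gripper opens to 94 mm and grips with 3 to 60 N. Pads are 16 mm wide; open, the fingers measure 119 mm over their backs; the gripper's body (75 mm by 177 mm) begins 78 mm behind the grasp point.
Start: joints at [-1.208, 0.417, -0.01, 1.614, 0.005, 1.111, -0.053], TCP at [0.246, 0.575, 0.224] pointing down, gripper open.
Joint ranges: [-2.81, 2.81], [-0.39, 2.02], [-1.27, 1.25], [0.06, 2.57], [-1.19, 4.33], [0.19, 2], [-2.82, 2.82]. Speed limits (rad/s): [1.89, 1.89, 2.39, 2.39, 3.01, 3.01, 3.01].

## Interface

Orientations are given as a 3x3 rotation matrix whose columns are the frame's x, y, z axes.
In Python, from rig import robot gives the robot as it stands. Calls block until the motion is done:
- robot.move_ptp(position, orientation): joint-space move of the TCP to a pose.
- robot.move_linear(position, velocity=0.15, frame=None, threshold=None): straight line of the TCP; frame=None keeps the orientation; velocity is the mean speed in m/s. With threshold (N) it stops when the force on the tool has changed by that much, and returns True; else False.
- robot.goto_joints(angles): joint-space move.
- robot.gripper_to(opening): finger opening in m; the grip force is fixed at half the most; returns when the fingers have stopped.
- robot.pause(seconds).
- robot.ik(position, orientation): joint angles nearest the present ones, or None.
- robot.get_state(): the state.
- robot.grab_frame(name): name is "side" or "top" or "wrist"; returns the picture (400x640x3 uint8, red, green, blue); there is no depth.
- robot.camera_info(name): a dict with "fx", "fy", "cx", "cy" (pixels), "dist" ([k1, k2, p1, p2, k3] as OpenCV has them; the pictures are not rectified), "rvec" (rotation vector, rad) and "tvec" (3), from world to camera coordinates, as OpenCV has them. Camera axes: x right, y down, z forward; pixel columns grow to the right and rows downward; lengths in m; the calibration is good to about 2 mm. A picture is of the moment at which its call begins: read the wrist's pose just before it. camera_info takes no time and is no camera call; for the wrist camera it gives the pose at the moment of the call.
A pose or a line that the arm cannot do raises robot.PlanningError and nothing moves.
- robot.sign_off(): hands the job in, once; it reports no verdict.
The state is a dict: "time": time; "qpos": joint angles; "joint_vel": joint speeds; "effort": joint torques, N m; "ee_pos": TCP position; "tool_rot": TCP orientation; "force": force on the tool from outside, world axes, zero at the start; "moment": the same for the moment, N m; "opening": finger opening in m.
Only numpy, scipy, OpenCV 4.12 (cv2) and the standard library are available. Lean on these libraries where they do the work, as an engineer would, in place of code of your own. Each camera call takes 0.05 s, during which the arm holds its last target.

## Working session

There is one attempt and no reset: what is moved stays moved. The work goes in short steps, each a Python script; the robot and the scene stay as the last script left them, time stands still between calls to the robot, and variables do not carry over. Pictures are saved under pics/ and viewed, and the job is handed in when it is done.

```bash
ls; mkdir -p pics
python3 - <<'E'
from rig import robot
import cv2
for n in ("side","top","wrist"):
    im=robot.grab_frame(n); cv2.imwrite(f"pics/{n}0.png",im[:,:,::-1]); print(n,robot.camera_info(n))
s=robot.get_state(); print(s)
E
```

```text
pics
side {'fx': 369.90549562520175, 'fy': 369.90549562520175, 'cx': 316.84764839005703, 'cy': 198.26973123341818, 'dist': array([0.01369958, 0.        , 0.        , 0.        , 0.        ]), 'rvec': array([ 2.198437  , -0.58071354,  0.25433627]), 'tvec': array([-0.61848133,  0.18497428,  0.91448648])}
top {'fx': 386.6388466147446, 'fy': 386.6388466147446, 'cx': 319.27099652980985, 'cy': 195.29173267193235, 'dist': array([-0.08174103,  0.        ,  0.        ,  0.        ,  0.        ]), 'rvec': array([ 2.1994724 , -2.17343532,  0.12243257]), 'tvec': array([-0.20452512,  0.58579228,  1.11331372])}
wrist {'fx': 291.28633281937925, 'fy': 291.28633281937925, 'cx': 326.912286254567, 'cy': 197.88188257191325, 'dist': array([0.01111069, 0.        , 0.        , 0.        , 0.        ]), 'rvec': array([-2.44911567, -1.61659467, -0.19610269]), 'tvec': array([-0.62371324, -0.02492267,  0.38868733])}
{'time': 0.15, 'qpos': array([-1.20848249,  0.41782355, -0.01030852,  1.61403341,  0.00470222,
        1.11068616, -0.05299265]), 'joint_vel': array([ 0.00038961, -0.00196016,  0.00055324, -0.00217961,  0.00050195,
       -0.00036064, -0.00083154]), 'effort': array([ 2.72321049e-04, -8.51538062e+01,  6.38934653e-01, -4.26144934e+01,
       -4.88166790e-02,  1.70124904e-02,  9.04419016e-05]), 'ee_pos': array([0.24547854, 0.57448122, 0.22397831]), 'tool_rot': array([[-9.19577398e-01,  3.92908798e-01, -2.91670283e-04],
       [ 3.92908899e-01,  9.19576981e-01, -8.79756179e-04],
       [-7.74506647e-05, -9.23603748e-04, -9.99999570e-01]]), 'force': array([ 0.04962943, -0.58537739,  0.31278599]), 'moment': array([-0.01941756,  0.02812617,  0.02312701]), 'opening': 0.09379441582191438}
```

View pics/side0.png

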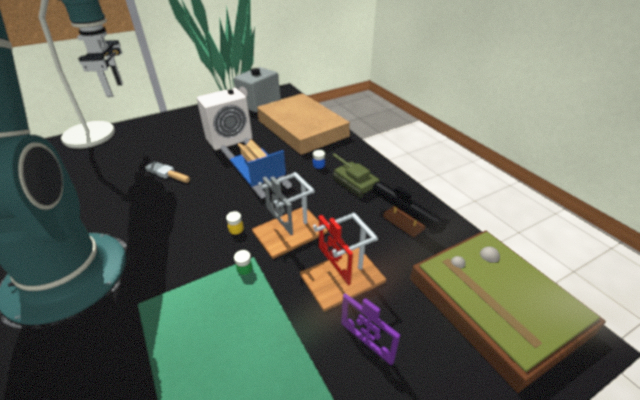

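View pics/top0.png

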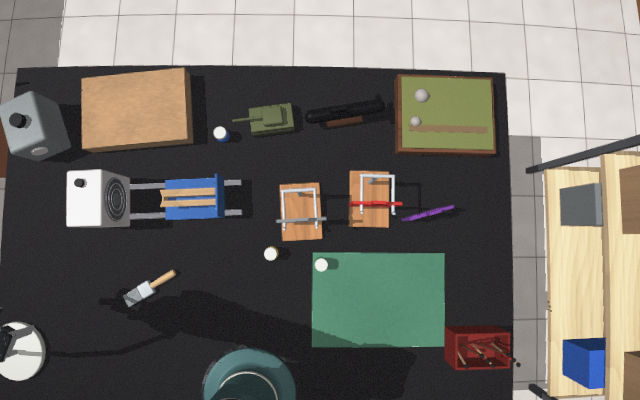

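View pics/wrist0.png

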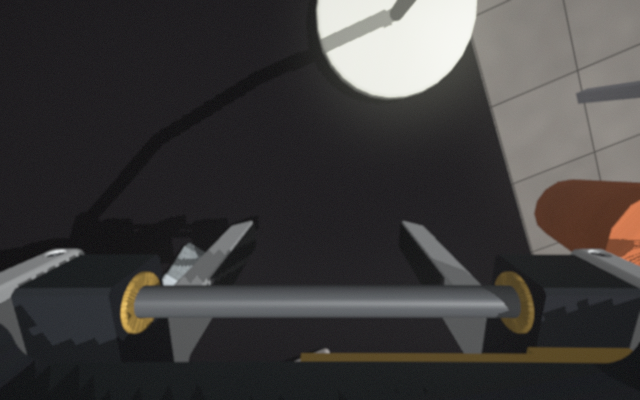

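The top view shows the robot base near (250,390), the fan box at (98,198) and the blue rack at (193,198). The grey frame is at (300,219), the red frame at (376,203), the purple look-alike at (428,213), and the jars at (221,134), (271,254) and (321,265). I'll zoom in next.

```bash
cat > h.py <<'E'
import numpy as np, cv2
from rig import robot
def cam(n):
    c=robot.camera_info(n); K=np.array([[c['fx'],0,c['cx']],[0,c['fy'],c['cy']],[0,0,1.]])
    return K,np.array(c['dist']),np.array(c['rvec']),np.array(c['tvec'])
def proj(P,C):
    K,d,r,t=C
    return cv2.projectPoints(np.asarray(P,float).reshape(-1,1,3),r,t,K,d)[0].reshape(-1,2)
def onz(uv,z,C):
    K,d,r,t=C; R=cv2.Rodrigues(r)[0]
    u=cv2.undistortPoints(np.asarray(uv,float).reshape(-1,1,2),K,d).reshape(-1,2)
    D=np.c_[u,np.ones(len(u))]@R; o=-R.T@t
    return o+D*((z-o[2])/D[:,2])[:,None]
def crop(im,x0,x1,y0,y1,s,f):
    cv2.imwrite(f,cv2.resize(im[y0:y1,x0:x1,::-1],None,fx=s,fy=s,interpolation=cv2.INTER_CUBIC))
E
python3 - <<'E'
from h import *
t=cv2.imread('pics/top0.png')[:,:,::-1]; s=cv2.imread('pics/side0.png')[:,:,::-1]
crop(t,260,460,150,250,4,'pics/t_st.png'); crop(t,60,260,150,250,4,'pics/t_rk.png')
crop(s,240,400,165,285,5,'pics/s_st.png'); crop(s,190,350,80,200,5,'pics/s_rk.png')
C=cam('top')
print(onz([[376,203],[428,213]],.19,C), onz([[193,198]],.07,C), onz([[300,219]],.16,C))
E
```

```text
[[ 0.55591018 -0.33840868  0.19      ]
 [ 0.53185734 -0.47252129  0.19      ]] [[0.57207029 0.16288127 0.07      ]] [[ 0.51397713 -0.1452518   0.16      ]]
```

View pics/t_st.png

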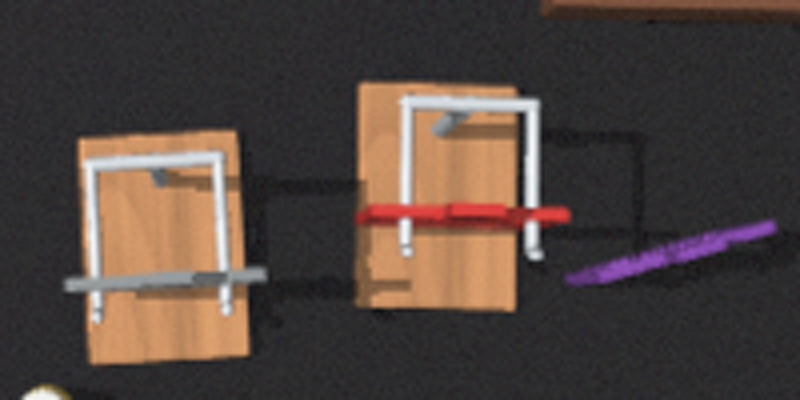

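View pics/t_rk.png

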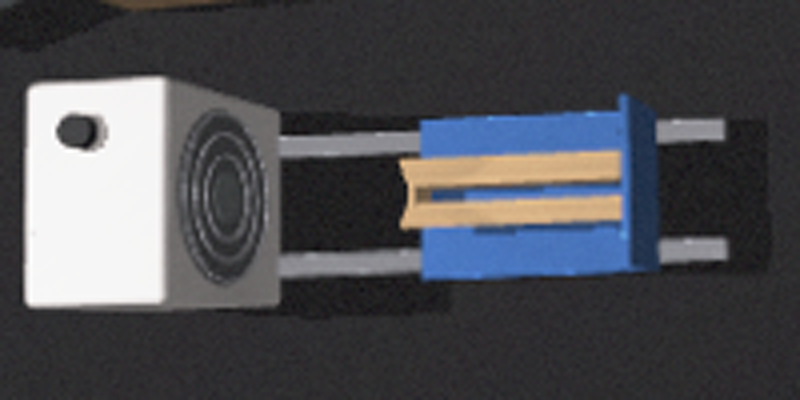

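View pics/s_st.png

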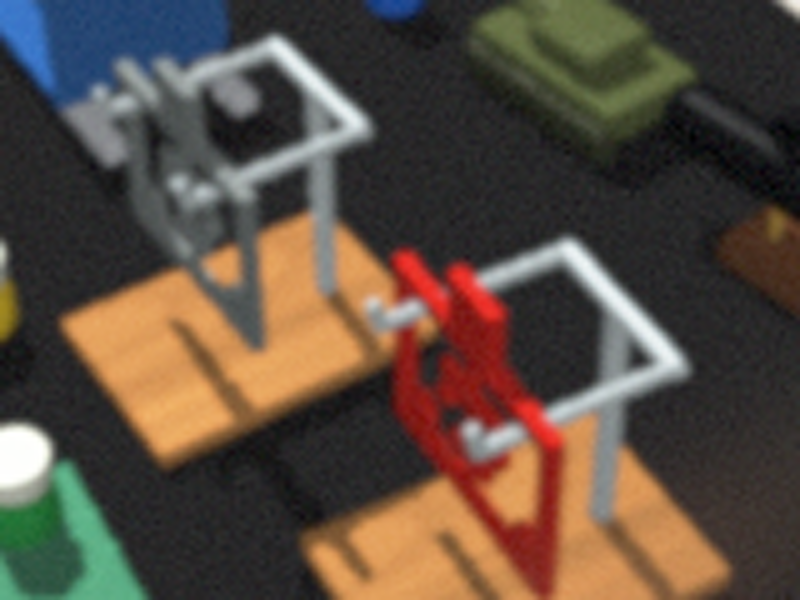

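View pics/s_rk.png

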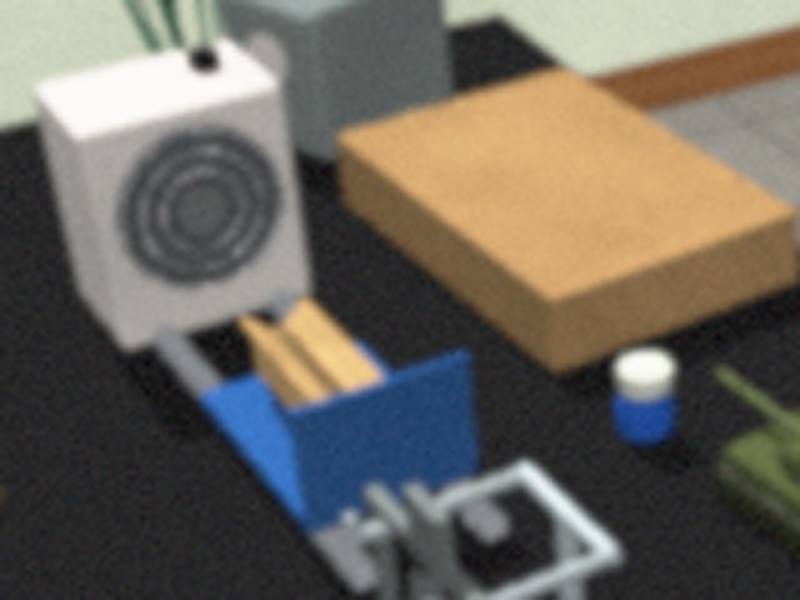

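The red stand's two peg tips are at crop (406,252) and (536,256), and its crossbar corners at (405,102) and (537,105). The red frame runs from about (357,215) to (570,215). The rack slot runs along the row of pale cheeks, with the push wall at crop x≈640. I'll fit the poses from both views.

```bash
cat > fit.py <<'E'
from h import *
from scipy.optimize import least_squares
CT,CS=cam('top'),cam('side')
def T(p,L):
    L=np.array(L,float); c,s=np.cos(p[2]),np.sin(p[2])
    return np.c_[p[0]+c*L[:,0]-s*L[:,1],p[1]+s*L[:,0]+c*L[:,1],L[:,2]]
def fit(obs,p0):
    # obs: (cam, local, uv)
    def r(p):
        return np.concatenate([(proj(T(p,[l]),CT if c=='t' else CS)[0]-uv) for c,l,uv in obs])
    s=least_squares(r,p0,loss='soft_l1'); print(s.x.round(4), 'deg',np.degrees(s.x[2]).round(2)); print(r(s.x).reshape(-1,2).round(2).tolist()); return s.x
ts=lambda u,v:np.array([(u+.5)/4-.5+260,(v+.5)/4-.5+150])
tr=lambda u,v:np.array([(u+.5)/4-.5+60,(v+.5)/4-.5+150])
ss=lambda u,v:np.array([(u+.5)/5-.5+240,(v+.5)/5-.5+165])
sr=lambda u,v:np.array([(u+.5)/5-.5+190,(v+.5)/5-.5+80])
E
cat > f1.py <<'E'
from fit import *
m=.001
print('redstand'); fit([('t',(-.025,.042,.162),ts(406,250)),('t',(-.025,-.042,.162),ts(535,254)),('t',(.075,.042,.15),ts(406,102)),('t',(.075,-.042,.15),ts(536,105)),
 ('s',(-.025,.042,.162),ss(376,308)),('s',(-.025,-.042,.162),ss(470,435)),('s',(.075,.042,.15),ss(570,248)),('s',(.075,-.042,.15),ss(680,368))],[.55,-.34,0])
print('redframe'); fit([('t',(0,.065,.162),ts(358,214)),('t',(0,-.065,.162),ts(570,215)),
 ('s',(0,.065,.162),ss(402,256)),('s',(0,-.065,.162),ss(552,438)),('s',(0,.017,.192),ss(460,270)),('s',(0,-.017,.192),ss(498,312))],[.55,-.34,0])
print('greystand'); fit([('t',(-.025,.042,.162),ts(97,318)),('t',(-.025,-.042,.162),ts(227,311)),('t',(.075,.042,.15),ts(90,163)),('t',(.075,-.042,.15),ts(219,155)),
 ('s',(.075,.042,.15),ss(275,43)),('s',(.075,-.042,.15),ss(365,130)),('s',(-.025,.042,.162),ss(102,98)),('s',(-.025,-.042,.162),ss(180,185))],[.51,-.14,0])
print('rack'); 
p=fit([('t',(.060,-.085,.105),tr(622,95)),('t',(-.060,-.085,.105),tr(628,266)),
 ('s',(-.06,-.088,.105),sr(292,418)),('s',(.06,-.088,.105),sr(468,354)),],[.57,.16,0])
print(proj(T(p,[(.0,-.08,.058),(0,.08,.058),(.0065,.08,.058),(-.0065,.08,.058),(.06,.088,.02),(-.06,.088,.02),(.02,.08,.074),(-.02,.08,.074)]),CT)*4-np.array([240,600])+1.5)
E
python3 f1.py
```

```text
redstand
[ 0.5577 -0.3494 -0.0232] deg -1.33
[[1.05, -0.02], [0.72, 0.07], [1.35, -0.38], [0.12, 0.08], [-0.39, -1.09], [0.19, -1.05], [-0.2, 0.11], [-1.0, -0.63]]
redframe
[ 0.5589 -0.3478 -0.0136] deg -0.78
[[3.88, -1.13], [0.18, -0.11], [-0.57, -1.21], [0.8, 0.56], [-1.28, -1.25], [-0.49, 0.24]]
greystand
[ 0.5168 -0.1456  0.0698] deg 4.0
[[0.57, -0.63], [0.51, -0.77], [0.67, 0.15], [0.22, 0.36], [-0.2, 0.24], [-0.93, -0.73], [-0.52, -1.41], [-0.07, -0.86]]
rack
[0.5735 0.1725 0.0753] deg 4.32
[[0.35, -0.44], [0.61, 0.1], [-0.54, -1.1], [-0.32, -0.71]]
[[635.62771161 185.76701198]
 [415.9546305  199.52157009]
 [415.69799223 190.56131638]
 [416.21510264 208.49098313]
 [422.20300804 124.47705014]
 [426.93419792 284.58206849]
 [406.80107281 169.83166512]
 [408.38295596 225.78195096]]
```

```bash
cat >> h.py <<'E'
def R_(yaw,sg=1):
    y=sg*np.array([np.cos(yaw),np.sin(yaw),0]); z=np.array([0,0,-1.]); return np.c_[np.cross(y,z),y,z]
E
python3 - <<'E'
from h import *
s=robot.get_state()
C=cam('wrist');Rw=cv2.Rodrigues(C[2])[0]; cp=-Rw.T@C[3]; R=s['tool_rot']
print('cam in tool',R.T@(cp-s['ee_pos']), (R.T@Rw.T).round(3).tolist())
for sg in(1,-1):
  for P in([.558,-.349,.33],[.558,-.349,.18],[.5735,.1725,.3],[.5735,.1725,.143],[.58,.07,.09],[.57,.23,.09]):
    print(sg,P,robot.ik(np.array(P),R_(-.02 if P[1]<0 else .075,sg)))
E
```

```text
cam in tool [ 0.06840702 -0.0013356  -0.15973541] [[-0.0, -0.971, -0.238], [1.0, -0.0, 0.001], [-0.001, -0.238, 0.971]]
1 [0.558, -0.349, 0.33] [-0.10700959  0.56245181  0.97158043  1.4101515  -0.46253574  1.40851405
  0.84496151]
1 [0.558, -0.349, 0.18] [-0.05313151  0.66351435  0.85022359  1.58759255 -0.53499594  1.13784922
  0.90184777]
1 [0.5735, 0.1725, 0.3] [-0.68794461  0.33043983  0.44402273  1.60162564 -0.14775855  1.24294011
 -0.1422239 ]
1 [0.5735, 0.1725, 0.143] [-0.67613955  0.49016063  0.43730929  1.76697913 -0.2495706   0.93941445
 -0.06061558]
1 [0.58, 0.07, 0.09] [-0.57662925  0.56105611  0.53025583  1.83968067 -0.36974563  0.84001712
  0.21225575]
1 [0.57, 0.23, 0.09] [-0.69517457  0.57517212  0.35090533  1.7559263  -0.25052139  0.85455032
 -0.15570876]
-1 [0.558, -0.349, 0.33] [-0.15664416  0.61025167  1.08258977  1.4116709  -0.53616064  1.43483192
 -2.24207891]
-1 [0.558, -0.349, 0.18] [-0.16620411  0.77748658  1.08074528  1.59106906 -0.71988949  1.21903668
 -2.10614638]
-1 [0.5735, 0.1725, 0.3] [ 0.42372642  0.51236863 -1.08372548  1.56368433  0.4605588   1.3456504
  2.50524467]
-1 [0.5735, 0.1725, 0.143] [-0.2269256   0.46300654 -0.15118928  1.75073506  0.08376067  0.93409976
  2.80431603]
-1 [0.58, 0.07, 0.09] [ 0.59514845  0.79331391 -1.08737485  1.79982113  0.80400081  1.06800882
  2.41963794]
-1 [0.57, 0.23, 0.09] [-0.26146055  0.56187099 -0.22908811  1.73977788  0.1605803   0.85822222
  2.6547996 ]
```

Run:
```python
from h import *
robot.move_linear(robot.get_state()['ee_pos']+[0,0,.1],velocity=.2)
robot.move_ptp(np.array([.5735,.16,.33]),R_(.075)); robot.pause(.3)
C=cam('wrist'); np.savez('w1.npz',K=C[0],d=C[1],r=C[2],t=C[3])
im=robot.grab_frame('wrist'); cv2.imwrite('pics/w1.png',im[:,:,::-1])
s=robot.get_state();print(s['time'],s['ee_pos'])
```

```text
3.0583 [0.57343872 0.16024718 0.32997113]
```

View pics/w1.png

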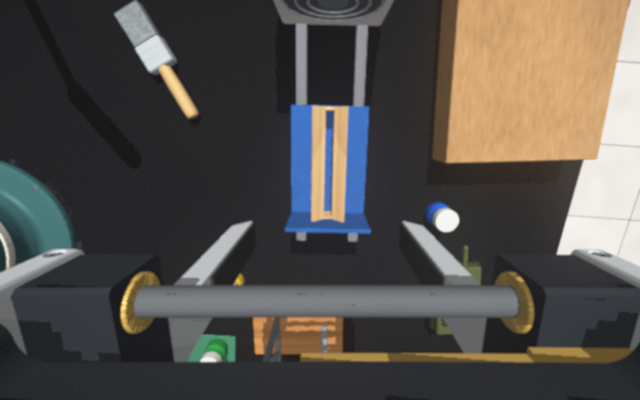

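The wrist view shows the rack at (330,165) with the slot at about x 329. The push wall's top edge runs from (286,230) to (370,230), and the blue jar is off to the right. I'll zoom in and overlay the fitted pose.

Run:
```python
from h import *
im=cv2.imread('pics/w1.png'); crop(im[:,:,::-1],270,390,92,242,4,'pics/w1c.png')
```

```text
(no output)
```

View pics/w1c.png

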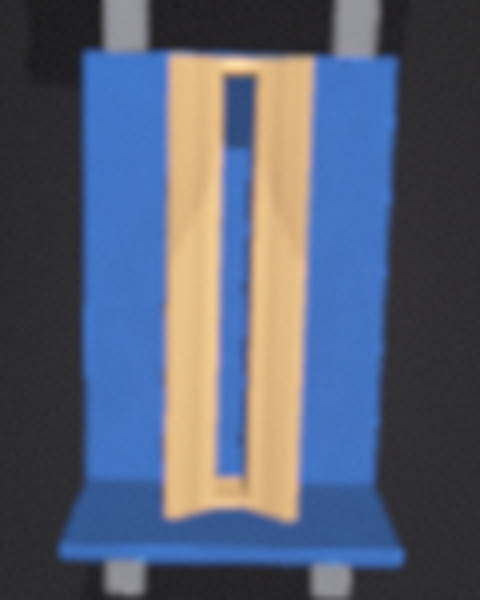

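```bash
cat > f2.py <<'E'
from fit import *
import fit as F
w=np.load('w1.npz'); W=(w['K'],w['d'],w['r'],w['t'])
F.CS=W   # 's' -> wrist
wc=lambda u,v:np.array([(u+.5)/4-.5+270,(v+.5)/4-.5+92])
o=[('s',(-.0065,.08,.058),wc(223,74)),('s',(.0065,.08,.058),wc(258,74)),('s',(-.0065,-.08,.058),wc(215,478)),('s',(.0065,-.08,.058),wc(246,478)),
('s',(-.06,-.088,.105),wc(62,564)),('s',(.06,-.088,.105),wc(402,566)),('s',(-.06,-.082,.105),wc(60,546)),('s',(.06,-.082,.105),wc(404,550))]
p=fit(o,[.57,.17,.07])
p2=fit(o[4:],[.57,.17,.07]); p3=fit(o[:4],[.57,.17,.07])
print(proj(T(p,[(-.06,.088,.024),(.06,.088,.024),(-.02,.08,.074),(.02,.08,.074),(-.02,-.08,.074),(.02,-.08,.074)]),W)*4-np.array([270,92])*4+1.5)
E
python3 f2.py
```

```text
[0.575  0.172  0.0585] deg 3.35
[[-0.41, -0.89], [0.0, -0.73], [0.0, 5.89], [0.64, 6.02], [-0.44, -0.64], [0.29, 0.2], [-0.01, -0.21], [0.02, 0.15]]
[0.5744 0.1717 0.0658] deg 3.77
[[-0.39, -0.21], [0.34, 0.03], [0.01, 0.22], [0.03, -0.02]]
[0.5748 0.1728 0.0532] deg 3.05
[[-0.19, -1.55], [0.23, -1.34], [-0.34, 5.33], [0.3, 5.5]]
[[ 81.7748091   51.15024646]
 [396.42912589  56.77729754]
 [181.57479717  66.96521684]
 [298.72646295  69.05217897]
 [178.47344385 513.8447107 ]
 [285.34896465 515.53918018]]
```

The rack is at about (0.575, 0.172) with a yaw of about 0.06 rad. Next I'll look at the red frame from above.

Run:
```python
from h import *
robot.move_ptp(np.array([.558,-.36,.36]),R_(-.02)); robot.pause(.3)
C=cam('wrist'); np.savez('w2.npz',K=C[0],d=C[1],r=C[2],t=C[3])
im=robot.grab_frame('wrist'); cv2.imwrite('pics/w2.png',im[:,:,::-1])
s=robot.get_state();print(s['time'],s['ee_pos'])
print(proj([[.558,-.349,.192]],C))
```

```text
5.2917 [ 0.55815123 -0.3597485   0.3599931 ]
[[326.4684973  178.12473398]]
```

View pics/w2.png

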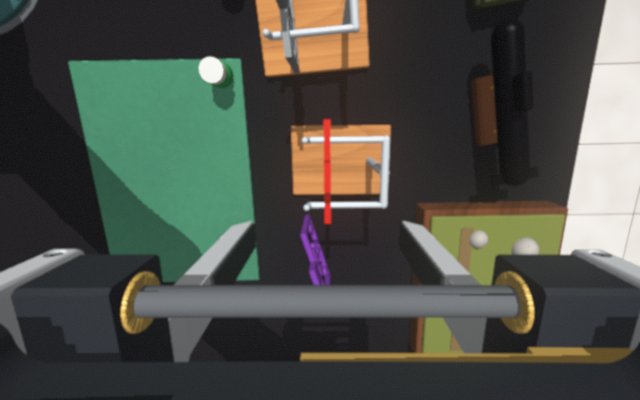

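Run:
```python
from h import *
im=cv2.imread('pics/w2.png'); crop(im[:,:,::-1],280,400,110,240,5,'pics/w2c.png')
```

```text
(no output)
```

View pics/w2c.png

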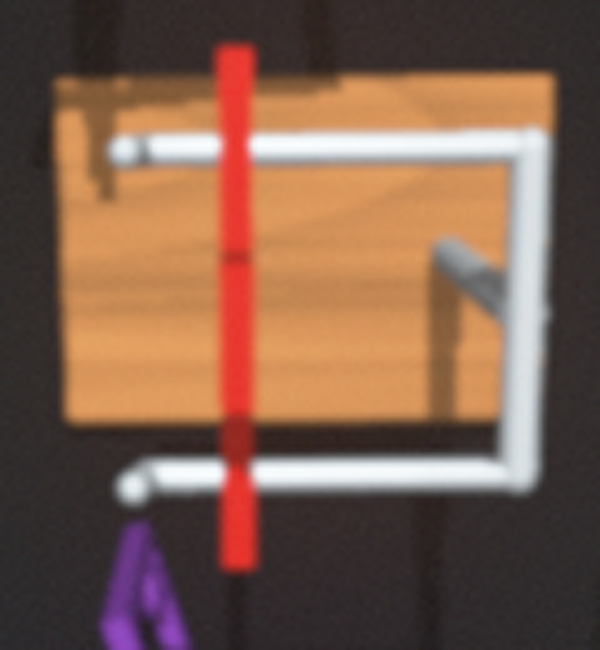

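```bash
cat > f3.py <<'E'
from fit import *
import fit as F
w=np.load('w2.npz'); W=(w['K'],w['d'],w['r'],w['t'])
F.CS=W
wc=lambda u,v:np.array([(u+.5)/5-.5+280,(v+.5)/5-.5+110])
o=[('s',(0,.065,.162),wc(235,45)),('s',(0,-.065,.162),wc(239,572)),('s',(0,.017,.192),wc(236,256)),('s',(0,-.017,.192),wc(238,415))]
p=fit(o,[.57,-.35,0]); fit(o[:2],[.57,-.35,0])
print('stand')
fit([('s',(-.025,.042,.164),wc(122,151)),('s',(-.025,-.042,.164),wc(132,487)),('s',(.075,.042,.15),wc(532,145)),('s',(.075,-.042,.15),wc(520,475))],[.57,-.35,0])
E
python3 f3.py
```

```text
[ 0.5587 -0.3481 -0.0116] deg -0.66
[[-0.05, 0.24], [-0.01, -0.83], [0.11, 1.58], [-0.06, -0.69]]
[ 0.5587 -0.3484 -0.0119] deg -0.68
[[0.0, 0.49], [-0.0, -0.61]]
stand
[ 0.557  -0.3491 -0.0139] deg -0.8
[[0.58, -0.06], [0.17, 0.33], [-0.23, 0.17], [-0.55, -0.57]]
```

Run:
```python
from h import *
x,y,a=.5587,-.3483,-.012
robot.gripper_to(.05)
robot.move_linear(np.array([x,y,.215]),velocity=.15,frame=R_(a))
print(robot.move_linear(np.array([x,y,.181]),velocity=.06,threshold=6))
robot.gripper_to(0); s=robot.get_state(); print(s['time'],s['opening'],s['ee_pos'],s['force'])
im=robot.grab_frame('side'); crop(im,240,400,145,265,5,'pics/s_grip.png')
im=robot.grab_frame('wrist'); cv2.imwrite('pics/w3.png',im[:,:,::-1])
```

```text
False
8.675 0.007680073068268709 [ 0.55873664 -0.3482929   0.18102212] [-0.16475872  0.72225674  0.79717812]
```

View pics/s_grip.png

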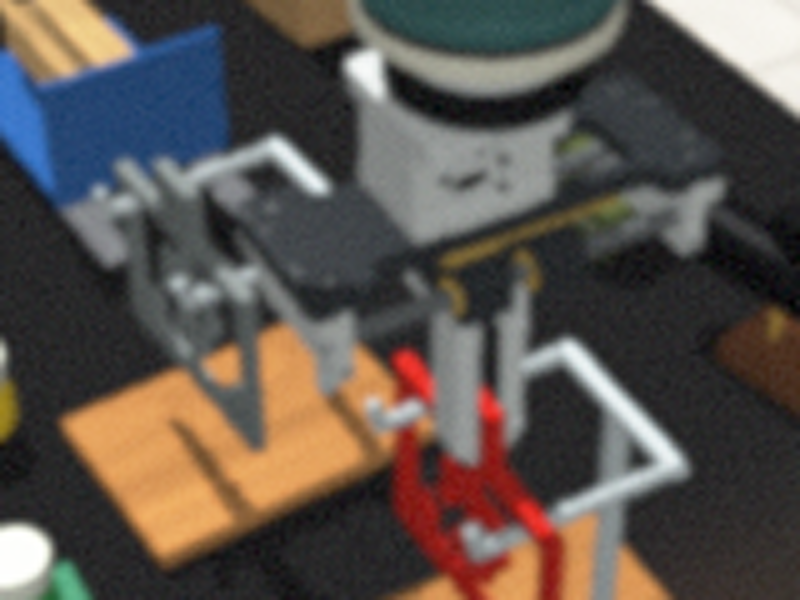

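The side view shows both fingers around the red tab at crop (470,400), and the opening of 7.7 mm matches the tab's thickness. Next I lift it and bring it forward.

Run:
```python
from h import *
x,y,a=.5587,-.3483,-.012
d=np.array([np.cos(a),np.sin(a),0])
P=np.array([x,y,.181])
print(robot.move_linear(P+[0,0,.03],velocity=.08,threshold=12), robot.get_state()['force'])
print(robot.move_linear(P+[0,0,.03]-.085*d,velocity=.1,threshold=10), robot.get_state()['force'])
s=robot.get_state(); print(s['time'],s['opening'],s['ee_pos'])
im=robot.grab_frame('side'); crop(im,200,400,145,295,4,'pics/s_lift.png')
```

```text
False [ 0.28860046  0.31752797 -1.23356529]
False [-0.19514056 -0.6376328  -0.38294757]
10.3 0.008145057862004583 [ 0.47431448 -0.34711044  0.21096267]
```

View pics/s_lift.png

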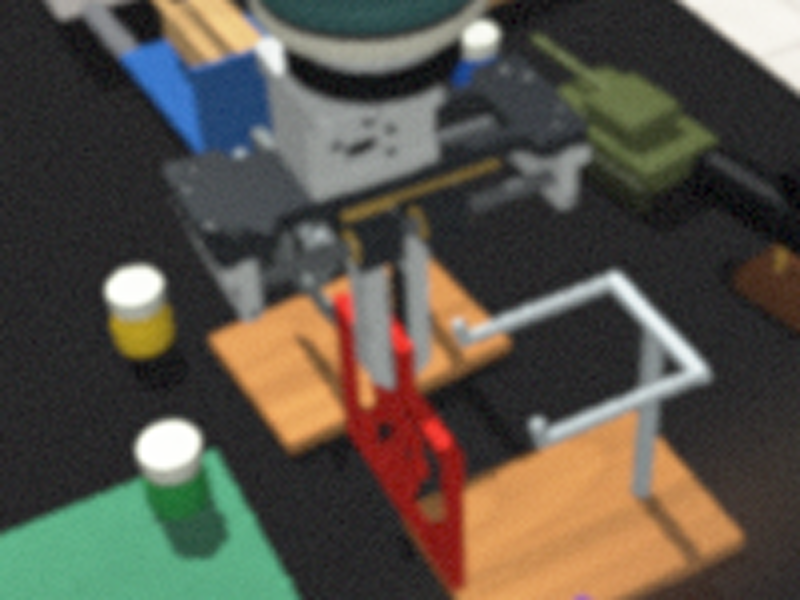

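The red frame hangs upright in the gripper, clear of the pegs, and the grey frame hasn't moved. Now I carry it to above the slot.

Run:
```python
from h import *
p=robot.get_state()['ee_pos']
robot.move_linear([p[0],p[1],.36],velocity=.2)
robot.move_linear([.575,.1722,.36],velocity=.22,frame=R_(.06))
robot.move_linear([.575,.1722,.235],velocity=.15)
robot.pause(.3)
s=robot.get_state(); print(s['time'],s['opening'],s['ee_pos'],s['force'])
im=robot.grab_frame('side'); crop(im,180,340,60,200,5,'pics/s_ab.png')
C=cam('wrist'); np.savez('w4.npz',K=C[0],d=C[1],r=C[2],t=C[3])
im=robot.grab_frame('wrist'); cv2.imwrite('pics/w4.png',im[:,:,::-1])
```

```text
15.0833 0.007735697872222353 [0.57512502 0.17226332 0.235384  ] [-0.61056847 -1.03309554 -1.55413653]
```

View pics/s_ab.png

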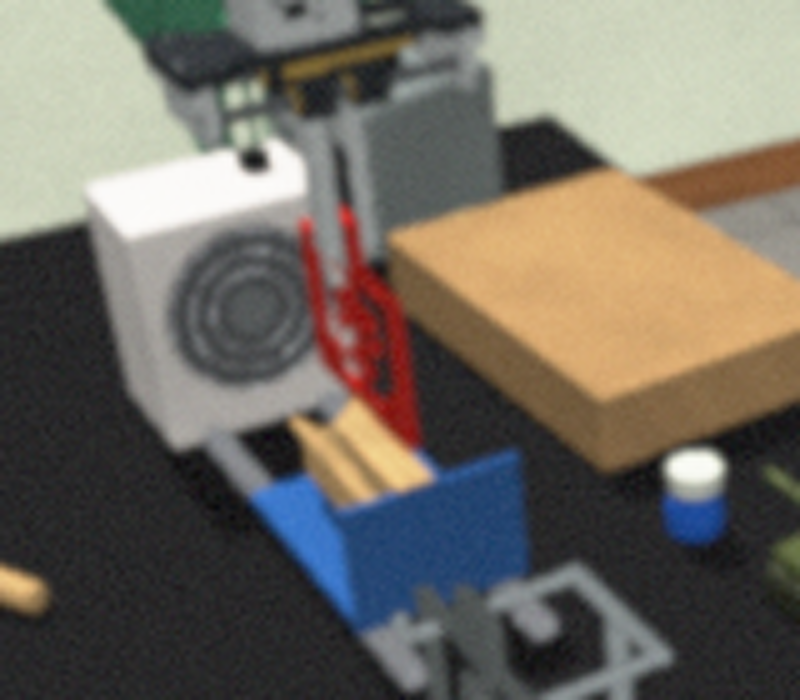

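View pics/w4.png

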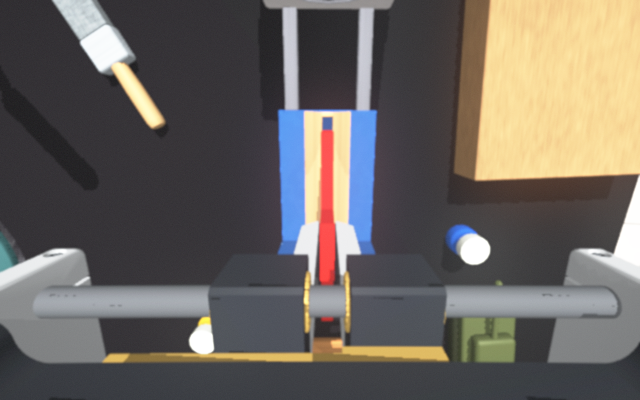

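The red frame's far top end is at (327,130), lined up with the slot's far end at (327,122), and it is centred and parallel. I'm lowering it now.

Run:
```python
from h import *
print(robot.move_linear([.575,.1722,.165],velocity=.08,threshold=8)); s=robot.get_state(); print(s['ee_pos'],s['force'])
print(robot.move_linear([.575,.1722,.141],velocity=.02,threshold=5)); s=robot.get_state(); print(s['time'],s['ee_pos'],s['force'],s['opening'])
im=robot.grab_frame('side'); crop(im,180,340,60,200,5,'pics/s_in.png')
C=cam('wrist'); np.savez('w5.npz',K=C[0],d=C[1],r=C[2],t=C[3])
im=robot.grab_frame('wrist'); cv2.imwrite('pics/w5.png',im[:,:,::-1])
```

```text
False
[0.57528817 0.17224178 0.16546948] [ 0.12715396  0.20717421 -0.16859701]
True
17.2167 [0.57508331 0.17213717 0.14302603] [ 0.07990832 -0.7811901   6.77070614] 0.007668197896079005
```

View pics/s_in.png

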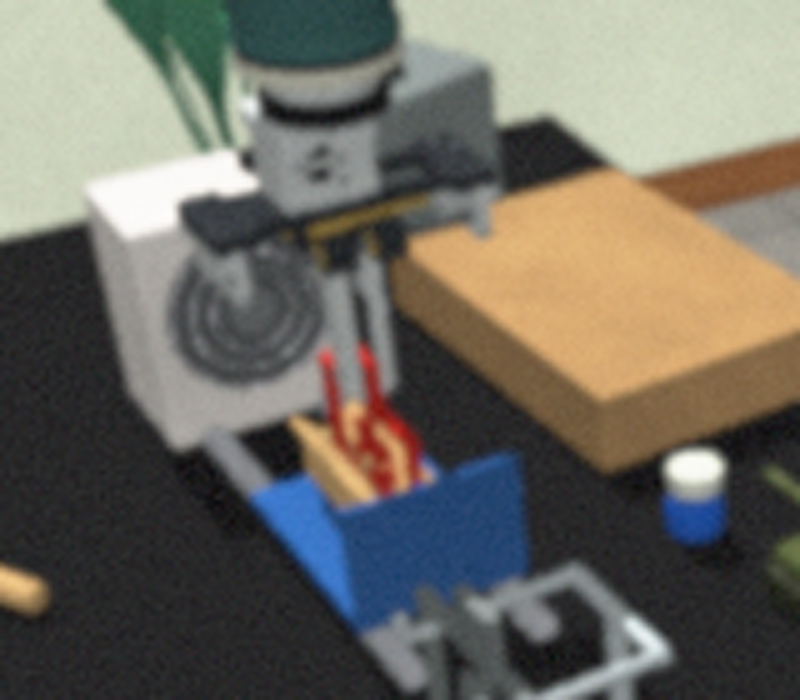

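View pics/w5.png

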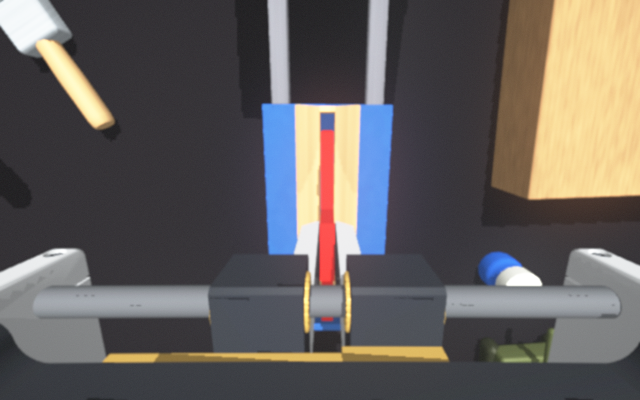

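Contact came at TCP z 0.143, which is the height I expected for the slot floor. Both views show the frame seated in the slot. I'll release it and retreat upwards.

Run:
```python
from h import *
robot.gripper_to(.05); robot.pause(.3)
print(robot.move_linear([.575,.1722,.26],velocity=.12))
robot.pause(.3)
s=robot.get_state(); print(s['time'],s['ee_pos'],s['force'],s['opening'])
im=robot.grab_frame('side'); crop(im,180,340,60,200,5,'pics/s_rel.png')
C=cam('wrist'); np.savez('w6.npz',K=C[0],d=C[1],r=C[2],t=C[3])
im=robot.grab_frame('wrist'); cv2.imwrite('pics/w6.png',im[:,:,::-1])
```

```text
False
19.8583 [0.57493452 0.17214521 0.25971008] [0.14132593 1.06182335 0.25178876] 0.04958933842540558
```

View pics/s_rel.png

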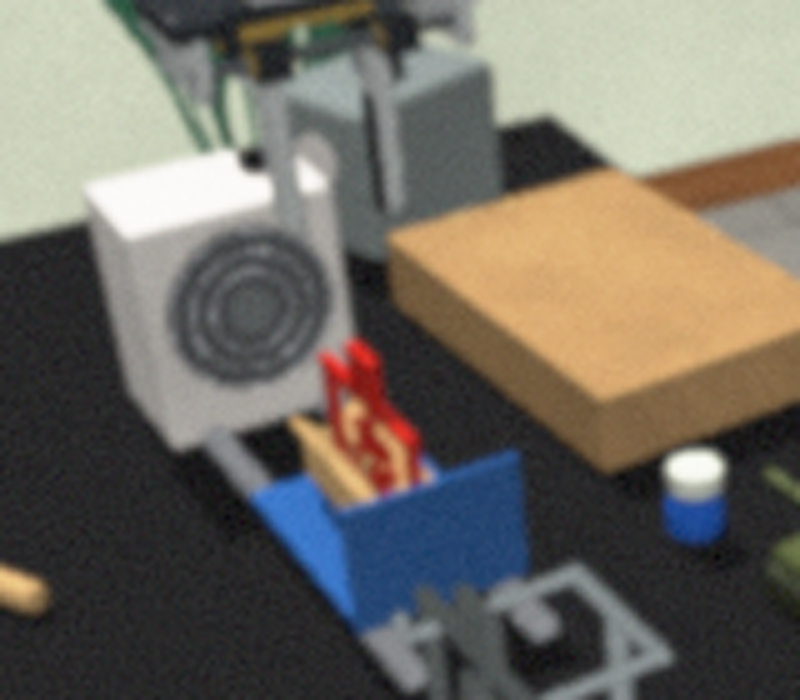

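View pics/w6.png

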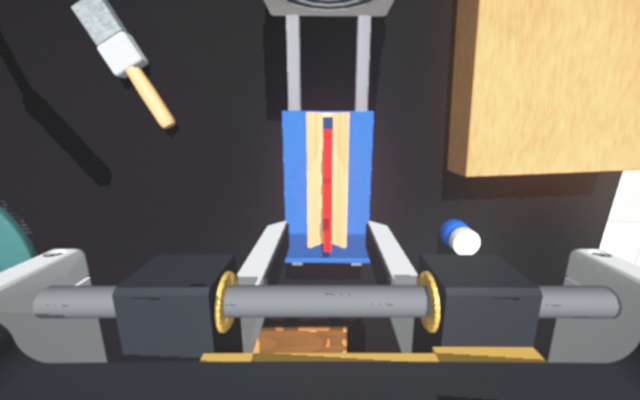

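The frame stands free in the slot, its tab upright. Next I go behind the push wall with the fingers closed and push.

```bash
cat > push.py <<'E'
from h import *
a=.06; S=np.array([.575,.1722,0]); u=np.array([-np.sin(a),np.cos(a),0])
def at(o,z): return S+u*o+[0,0,z]
def st(m):
    s=robot.get_state(); print(m,round(s['time'],2),'off',round(float((s['ee_pos']-S)@u),4),s['ee_pos'].round(4),s['force'].round(2))
E
python3 - <<'E'
from push import *
robot.move_linear(at(-.128,.26),velocity=.2,frame=R_(a))
robot.gripper_to(0)
robot.move_linear(at(-.128,.089),velocity=.15); robot.pause(.2); st('down')
print(robot.move_linear(at(-.09,.089),velocity=.03,threshold=2.5)); st('contact')
im=robot.grab_frame('side'); crop(im,180,340,60,200,5,'pics/s_p0.png')
E
```

```text
down 23.11 off -0.1279 [0.583  0.0446 0.0896] [-0.09 -0.26 -0.07]
False
contact 24.52 off -0.09 [0.5804 0.0823 0.089 ] [ 0.97 -0.07  0.33]
```

View pics/s_p0.png

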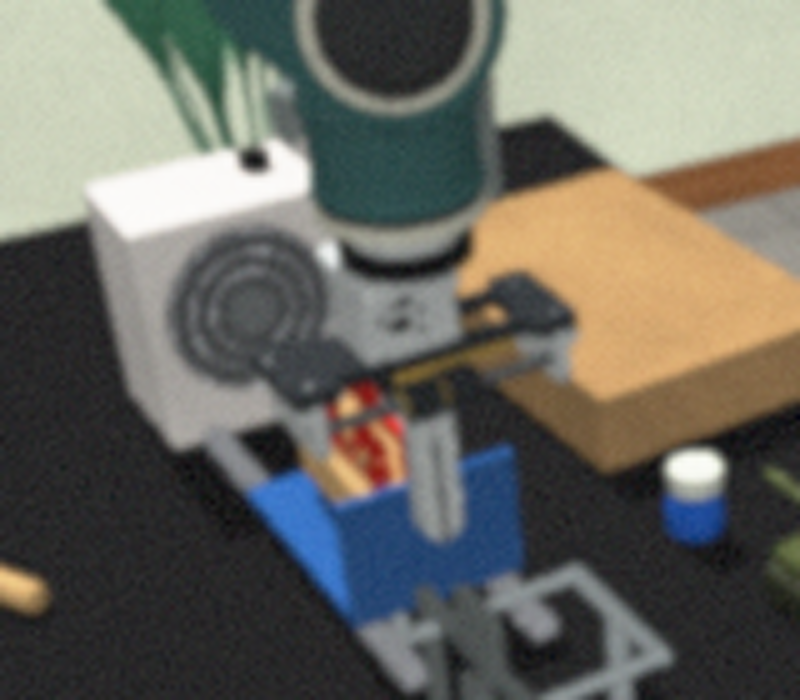

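The fingers are at the outer face of the push wall (crop (437,500)), and the frame still stands behind it. I continue the push.

Run:
```python
from push import *
print(robot.move_linear(at(.045,.089),velocity=.06,threshold=15)); st('most')
print(robot.move_linear(at(.080,.089),velocity=.02,threshold=8)); st('end')
im=robot.grab_frame('side'); crop(im,180,340,60,200,5,'pics/s_p1.png')
im=robot.grab_frame('top'); crop(im,60,260,150,250,4,'pics/t_p1.png')
```

```text
True
most 26.17 off 0.0158 [0.5739 0.1879 0.0887] [ 0.19 -3.46  2.36]
True
end 26.73 off 0.0157 [0.5737 0.1879 0.0884] [ 0.1   0.5  -0.54]
```

View pics/s_p1.png

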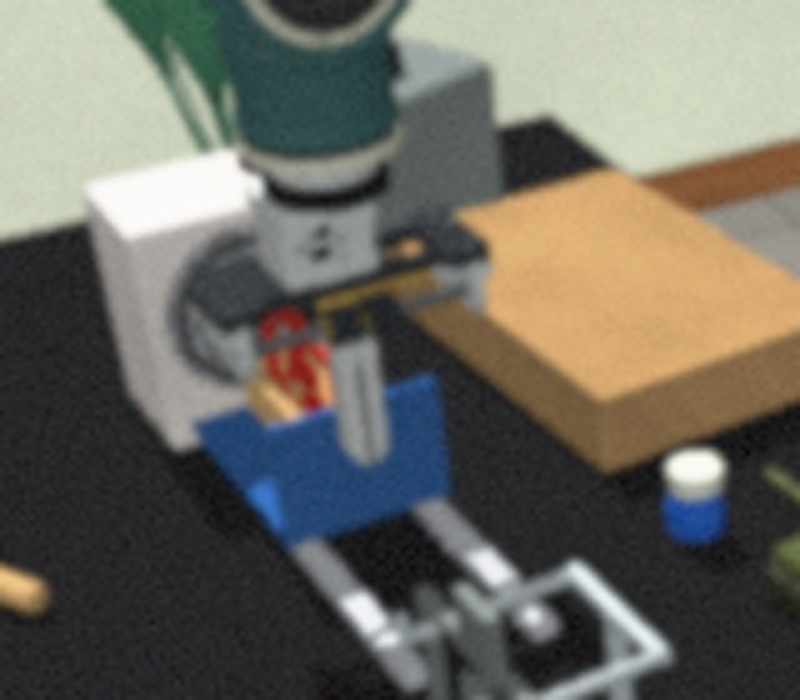

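View pics/t_p1.png

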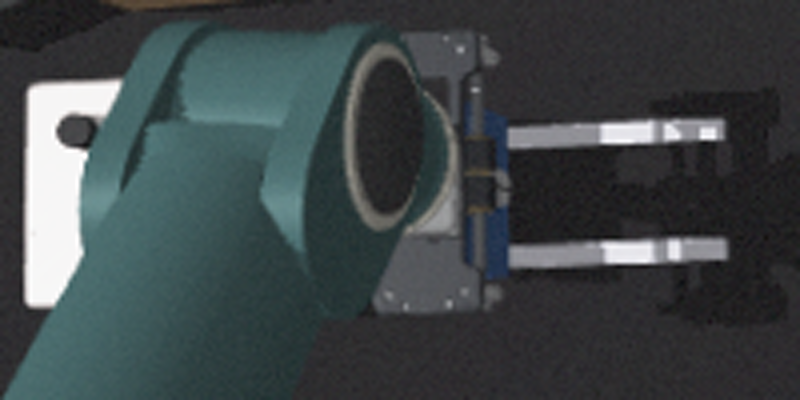

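The push stopped after about 0.11 m on a force change, so I need to find out what caused it.

Run:
```python
from push import *
st('now'); s=robot.get_state(); print(s['moment'],s['effort'].round(1),s['qpos'].round(3))
C=cam('wrist'); np.savez('w7.npz',K=C[0],d=C[1],r=C[2],t=C[3]); print(-cv2.Rodrigues(C[2])[0].T@C[3])
im=robot.grab_frame('wrist'); cv2.imwrite('pics/w7.png',im[:,:,::-1]); st('n')
```

```text
now 26.82 off 0.0157 [0.5736 0.1878 0.0883] [-0.06  0.59 -0.31]
[-0.05624166  0.04335802  0.06491052] [  0.1 -84.6  17.3 -32.8  -0.    0.   -0. ] [-0.839  0.625  0.639  1.791 -0.465  0.883  0.071]
[0.56937431 0.25557069 0.24776154]
n 26.88 off 0.0156 [0.5735 0.1878 0.0882] [-0.66 -0.44 -0.21]
```

View pics/w7.png

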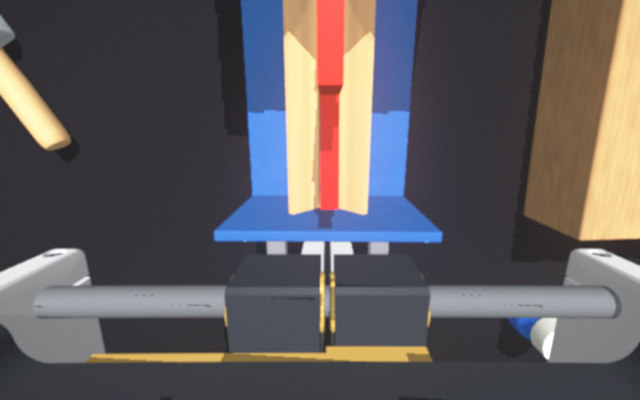

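Run:
```python
from push import *
w=np.load('w7.npz'); W=(w['K'],w['d'],w['r'],w['t'])
for uv in [(218,239),(438,239),(328,240)]:
    p=onz([uv],.105,W)[0]; print(uv,p,'wall off',(p-S)@u,'across',(p-S)@np.array([np.cos(a),np.sin(a),0]))
```

```text
(218, 239) [0.51594992 0.19491461 0.105     ] wall off 0.026214615874145437 across -0.05758176256838766
(438, 239) [0.63062098 0.20167821 0.105     ] wall off 0.026089912686124993 across 0.057288525893714116
(328, 240) [0.57332775 0.19770328 0.105     ] wall off 0.025557660650870676 across -0.0001399645615662874
```

Run:
```python
from push import *
t=cv2.imread('pics/top0.png')[:,:,::-1]; crop(t,60,220,60,170,5,'pics/t_box.png')
w=cv2.imread('pics/w1.png')[:,:,::-1]; crop(w,420,620,60,200,4,'pics/w_box.png')
s=cv2.imread('pics/side0.png')[:,:,::-1]; crop(s,240,360,85,160,6,'pics/s_box.png')
```

```text
(no output)
```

View pics/t_box.png

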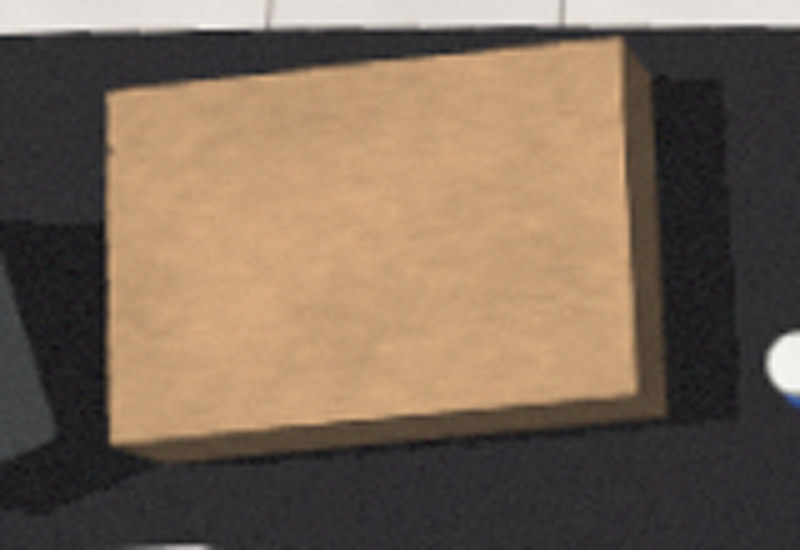

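View pics/w_box.png

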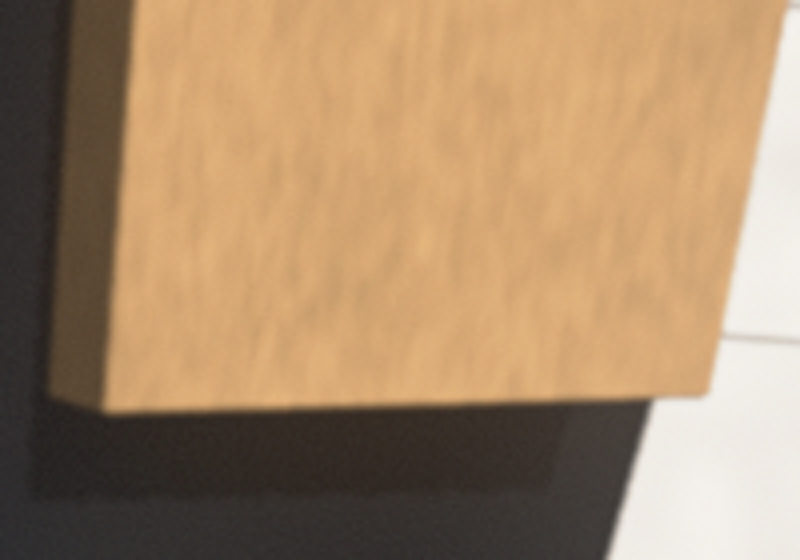

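View pics/s_box.png

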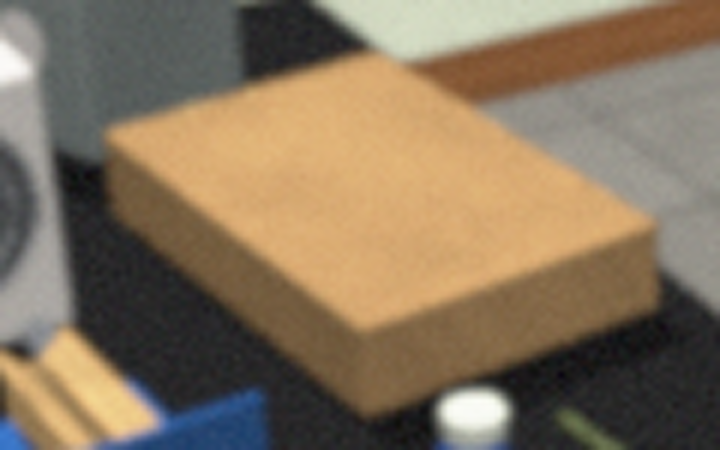

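Run:
```python
from push import *
w=np.load('w1.npz'); W=(w['K'],w['d'],w['r'],w['t'])
def tri(obs):
    A=[];b=[]
    for uv,C in obs:
        K,d,r,t=C;R=cv2.Rodrigues(r)[0];o=-R.T@t
        q=cv2.undistortPoints(np.array([[uv]],float),K,d)[0,0]; D=R.T@np.r_[q,1];D/=np.linalg.norm(D)
        M=np.eye(3)-np.outer(D,D);A.append(M);b.append(M@o)
    return np.linalg.lstsq(np.vstack(A),np.hstack(b),rcond=None)[0]
print(tri([((187,138.6),cam('top')),((445.6,162.4),W),((300.8,139.6),cam('side'))]))
```

```text
[0.74897994 0.19030956 0.05650772]
```

There's no obstacle: the box top is only 57 mm high and well to the side, the tool force is back to about 0, and the wall is right at the fingers. It was probably a contact spike, so I'll continue in small slow steps and log the force.

Run:
```python
from push import *
for o in (.03,.043):
    r=robot.move_linear(at(o,.089),velocity=.025,threshold=15); st(r)
    if r: break
im=robot.grab_frame('side'); crop(im,180,340,60,200,5,'pics/s_p2.png')
C=cam('wrist'); np.savez('w8.npz',K=C[0],d=C[1],r=C[2],t=C[3])
im=robot.grab_frame('wrist'); cv2.imwrite('pics/w8.png',im[:,:,::-1])
```

```text
True 27.16 off 0.0158 [0.5734 0.1879 0.088 ] [ 0.15 -1.18  0.19]
```

View pics/w8.png

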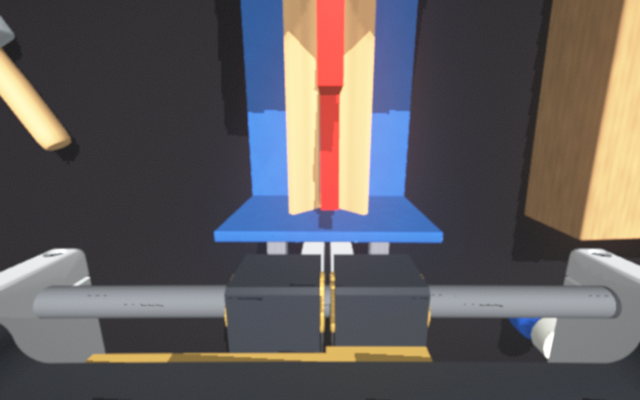

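View pics/s_p2.png

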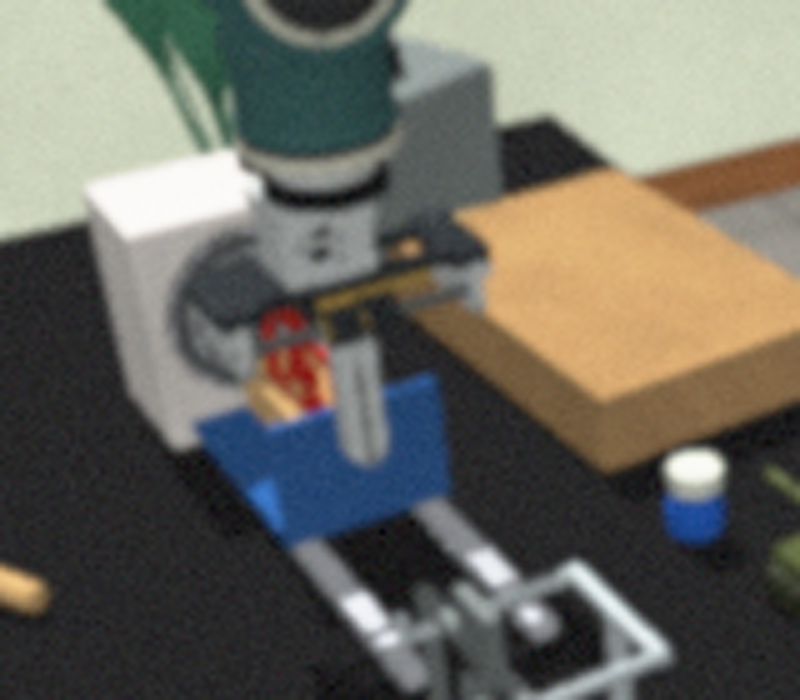

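Run:
```python
from push import *
C=cam('top')
f=lambda u,v:((u+.5)/4-.5+60,(v+.5)/4-.5+150)
print('fan front bottom',onz([f(280,108),f(280,303)],0,C),'top',onz([f(165,76),f(165,306)],.17,C), 'back', onz([f(27,82),f(24,304)],.17,C))
for q in (onz([f(280,205)],0,C)[0],onz([f(165,190)],.17,C)[0]): print('off',(q-S)@u)
t=cv2.imread('pics/t_p1.png'); 
im=robot.grab_frame('top'); crop(im,0,320,100,400,2.5,'pics/t_all.png'); im=robot.grab_frame('side'); crop(im,0,400,0,250,2,'pics/s_all.png')
```

```text
fan front bottom [[0.64071055 0.3845528  0.        ]
 [0.49161791 0.37655147 0.        ]] top [[0.63874333 0.38328558 0.17      ]
 [0.48746845 0.3740014  0.17      ]] back [[0.6340487  0.4797006  0.17      ]
 [0.48683341 0.47155678 0.17      ]]
off 0.20830074033544
off 0.2064907765305764
```

View pics/t_all.png

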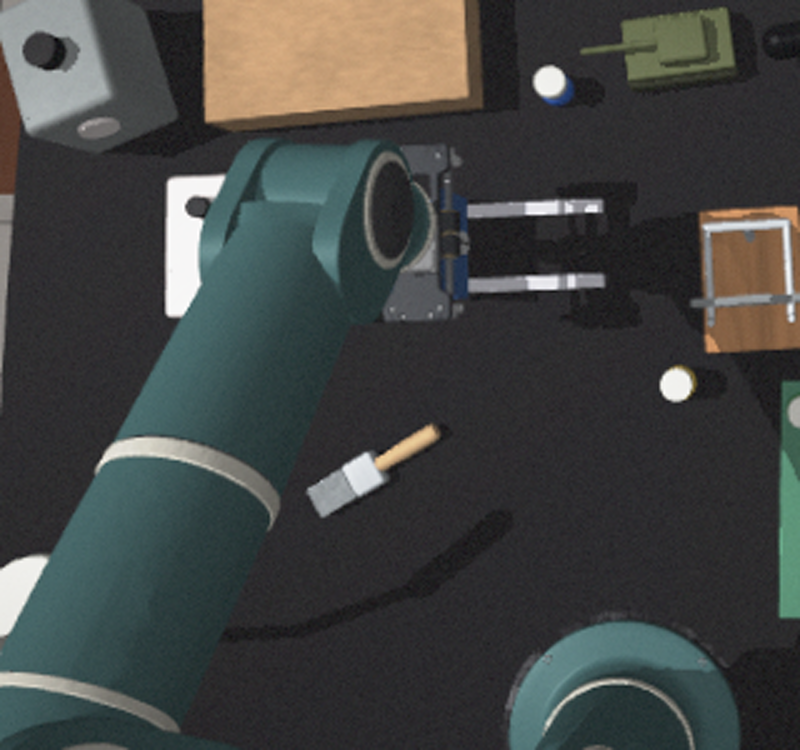

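View pics/s_all.png

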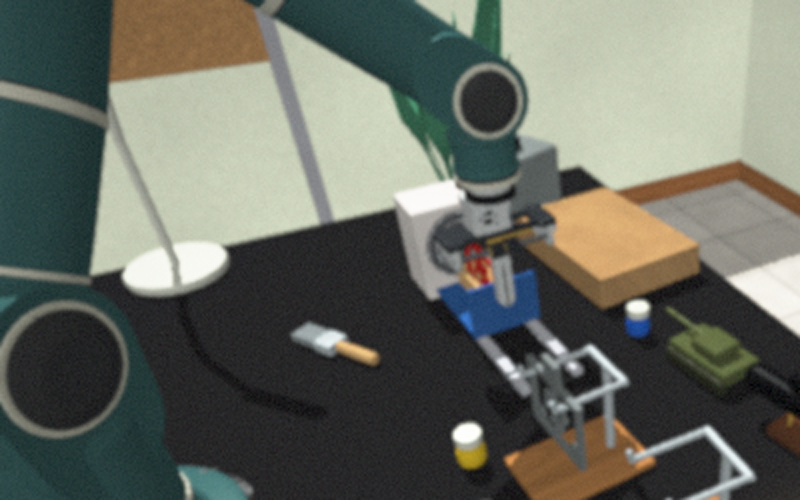

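Run:
```python
from push import *
C=cam('top')
f=lambda u,v:((u+.5)/4-.5+60,(v+.5)/4-.5+150)
for z in(0,.012): print('rail end off',[(q-S)@u for q in onz([f(724,130),f(727,250)],z,C)])
```

```text
rail end off [np.float64(-0.13431330632771424), np.float64(-0.13373549708201682)]
rail end off [np.float64(-0.13641580723166874), np.float64(-0.13584394738953542)]
```

The geometry explains it. The rails' outer end is at −0.134 and the wall is now at +0.026, which is exactly 0.160 m, and the rack front is at the fan (0.202 against 0.207). So the rack started about 45 mm in and is now at its end stop. I'll back off and check.

Run:
```python
from push import *
robot.pause(.3)
robot.move_linear(at(-.03,.089),velocity=.06)
robot.move_linear(at(-.03,.30),velocity=.15)
robot.move_linear(at(.09,.33),velocity=.15); robot.pause(.3); st('up')
im=robot.grab_frame('side'); crop(im,180,340,60,200,5,'pics/s_f.png')
C=cam('wrist'); np.savez('w9.npz',K=C[0],d=C[1],r=C[2],t=C[3])
im=robot.grab_frame('wrist'); cv2.imwrite('pics/w9.png',im[:,:,::-1]); im=robot.grab_frame('top'); crop(im,60,460,120,320,2,'pics/t_f.png')
```

```text
up 31.41 off 0.0895 [0.5697 0.2616 0.33  ] [ 0.55 -0.06 -0.37]
```

View pics/s_f.png

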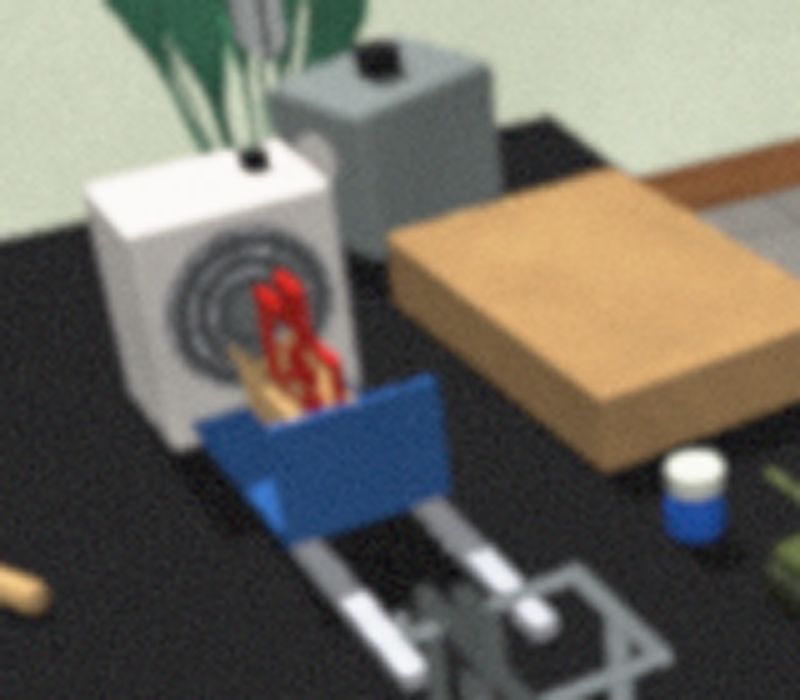

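View pics/w9.png

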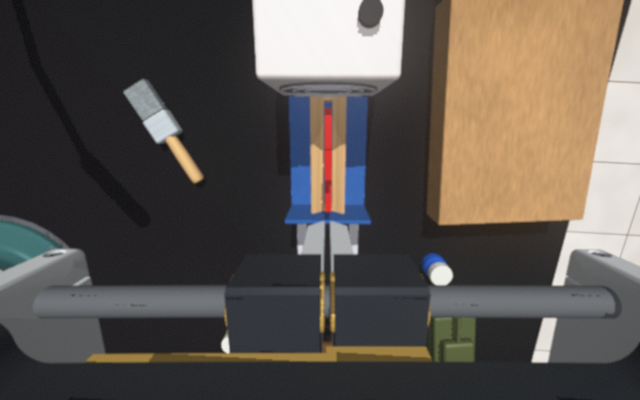

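View pics/t_f.png

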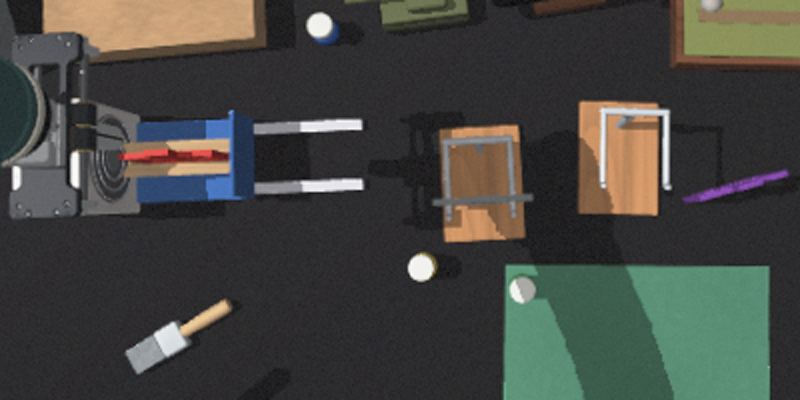

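Run:
```python
from push import *
w=np.load('w9.npz'); W=(w['K'],w['d'],w['r'],w['t'])
im=cv2.imread('pics/w9.png')[:,:,::-1].astype(int)
b=(im[...,2]>90)&(im[...,2]>im[...,0]*2); ys=[np.where(b[150:240,c])[0].max()+150.5 for c in(295,310,350,362)]; print(ys)
print('wall',[(q-S)@u+.088 for q in onz([(c,y) for c,y in zip((295,310,350,362),ys)],.105,W)])
m=(im[...,0]>140)&(im[...,1]<70)&(im[...,2]<70); m[:90]=0;m[230:]=0
yy,xx=np.where(m); print(yy.min(),yy.max(),xx.min(),xx.max())
e=onz([(xx[yy<yy.min()+3].mean(),yy.min()-.5),(xx[yy>yy.max()-3].mean(),yy.max()+.5)],.124,W); print('frame ends off',[((q-S)@u).round(4) for q in e],e.round(4))
```

```text
[np.float64(223.5), np.float64(223.5), np.float64(222.5), np.float64(224.5)]
wall [np.float64(0.11321317248914563), np.float64(0.11315081359906713), np.float64(0.11445931946815988), np.float64(0.11148544359876639)]
109 211 325 330
frame ends off [np.float64(0.1771), np.float64(0.0482)] [[0.5651 0.349  0.124 ]
 [0.5723 0.2203 0.124 ]]
```

The final views show the frame standing in the slot at crop (290,330), centred within about 1 mm. The rack is at its stop by the fan. The grey frame and the three jars are where they were, and the gripper is clear. Handing in.

```bash
python3 -c "
from rig import robot
robot.sign_off(); print(robot.get_state()['time'])"
```

```text
the job is handed in; nothing more can be done
the job is handed in; nothing more can be done
```

The red frame is standing tab up in the rack's slot, released, and the rack is pushed home to the fan. I handed the job in at about 31.5 s of the 58 s.

**Frame:** I gripped it by the tab, lifted it 30 mm and brought it 85 mm forward off the pegs. I lowered it until it touched the slot floor, at the expected height (TCP z 0.143), then let go. In the last wrist picture it stands upright and centred in the slot to about 1 mm.

**Rack:** The push stopped earlier than I expected, after about 0.11 m, and two more tries stopped at the same spot. I first took that for a stray force reading. The pictures showed instead that the rack had started about 45 mm in from fully out. Its outer end is now 159 to 160 mm from the end of the rails, and its front is about 5 mm from the fan. I take that as the end stop, but I worked it out from images and force stops, not from a joint reading.

**Other objects:** The grey frame and the three jars look unmoved in the last top view; I did not measure them. The gripper was well clear of everything at hand-in.

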